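# Pre-start check of the spin caster: stop reset and index pin in the mirror

## Task

Do the pre-start check of the casting head: push the mushroom stop button all the way down and let it come up, then turn it clockwise (seen from above) to its end stop to reset it. Then swivel the small sprung mirror by the fin on its top until the bench camera, looking into the mirror, sees the brass index pin of the mould in the middle of the glass. Finish while still holding the mirror at that angle, without disturbing the mould, the spray can, the screwdriver or the loose casting.

Things in the scene. Friction and masses are not known exactly. Their poses are not given: they have to be found in the camera images.
- stop_top (a point): centre of the top face of the mushroom stop button: a red upright round head, 40 mm in diameter and 26 mm high (this point is on its top, about 104 mm above the bench), on a grey box 85 x 85 x 60 mm with a yellow collar 48 mm wide. 12 mm of free height lies under the head. The side of the head can be gripped from above.
- stop_press (a joint): travel of the mushroom downwards: 0 up, 0.008 m fully down. A spring brings it back up: 1.2 N to start it, 4.4 N to reach the bottom. Pushed counts from 6.5 mm.
- stop_head (a joint): turn of the mushroom head, in rad, growing clockwise seen from above; starts between 0 and 0.2, end stop at 1.0; stays where it is left (friction 0.04 N m). Reset counts from 0.85.
- fin (a point): centre of the mirror's grip fin: a black upright plate 10 mm thick, 36 wide, 40 high (its top edge 18 mm above this point, which is 148 mm above the bench), right above the mirror's swivel axis; pinch it from above on its broad faces. x: level, through the thin of the fin, the way the glass faces; z up. A 20 mm wide link starts 22 mm below this point, the 80 mm wide frame 31 mm below.
- glass (a point): the mirror: upright glass 74 x 58 mm in a dark frame 80 x 64 x 8 mm; this point is the middle of the glass, on the upright swivel axis, 85 mm above the bench; x is the normal of the glass.
- mirror (a joint): swivel of the mirror about its upright axis, in rad, growing anticlockwise seen from above, from -0.1 to 1.35. At 0 the glass squarely faces the bench camera's lens. A spring (0.15 N m per rad) returns it to 0 when let go, so that it must be held. Turning the mirror by an angle turns the reflected line of sight by twice that angle.
- lens (a point): middle of the lens of the bench camera, a black 44 mm box fixed 165 mm from the mirror's axis on the same plate as the mirror, 85 mm above the bench, always looking straight at the middle of the glass.
- sight (a point): an aid, nothing to see there: it lies at the middle of the glass, and its x axis runs along the camera's line of sight after reflection in the mirror (level). The pin is seen mid-glass when this axis points at it.
- pin (a point): centre of the round end (20 mm across, 6 mm thick) of the brass index pin which stands out level from the rim of the grey round mould (230 mm in diameter), 85 mm above the bench. The mould lies on the blue casting head, it can turn, and must stay as it is.
- spray: bystander: upright plain aluminium spray can, 52 mm in diameter, 150 mm high; origin under its centre.
- driver: bystander: screwdriver lying on the bench, about 200 mm long; origin at its underside.
- casting: bystander: bent U-shaped aluminium casting lying flat, about 160 x 55 mm, 18 mm thick.
Mind the look-alikes: they are no part of the job. What is meant by the part that bears stop_top is not green, and is the smaller of those in its own colour.

How it is judged:
By the outcome, as a careful person would: the job done as asked, in the order asked, and still so for the second after the job is handed in, while the arm keeps its last pose, push and grip.
It also fails if it takes over 51 s, if anything falls off the work surface, if the arm or the gripper's body presses on something with over 40 N, if the wrist force passes 120 N, or if a joint passes its speed limit or range.

## Robot

A 6-joint arm with a two-finger parallel gripper is mounted at the origin on the work surface. World frame = base frame: x ahead of the robot, y to its left, z up, the work surface at z = 0. Lengths are in mm, angles in rad, forces in N, time in s.
With the tool pointing down it reaches from about 350 to 875 mm from the base axis. Payload 4.2 kg.
Tool frame: the origin (TCP) lies midway between the tips of the shut fingers; the grasp point (between the pads) lies 19 mm behind it (arm.grasp_offset is the distance from the TCP to the grasp point, in mm); z points along the fingers, y is the direction in which the jaws open and shut (so a half turn about z gives the same grasp; the last joint's range is limited). The gripper opens to 85 mm and grips with 20 to 120 N. Pads are 22 mm wide; open, the fingers measure 114 mm over their backs; the gripper's body (76 mm by 85 mm) begins 54 mm behind the grasp point. The pads swing forward as they close: fully open they stand 13 mm farther back than shut.
Start: joints at [1.55, 0.385, 0.008, 0, -1.194, -0.259], TCP at [172.57, 600.682, 231.312] pointing down, gripper open.
Joint ranges: [-3.14, 3.14], [-1.21, 2.06], [-1.07, 1.41], [-3.16, 2.05], [-2.99, -0.16], [-3.1, 3.1]. Speed limits (rad/s): [2.79, 2.79, 3.14, 3.14, 3.14, 3.14].

## Interface

Orientations are given as a unit quaternion [x, y, z, w].
In Python, from bench import arm gives the robot as it stands.
- The arm moves only by the tool move_arm, never from a script. Its argument "moves" is a list of rows, each an object with "gripper": the gripper's target within -1 to 1 (fully open at 1, half-way at 0, shut at -1); "xyz": the shift along the tool's x, y, z in cm, a list of three; "angular": the turn, a rotation vector about the tool's x, y, z in rad, a list of three. In form: [{"gripper": gripper, "xyz": [dx, dy, dz], "angular": [wx, wy, wz]}, ...]. A call has 1 to 10 rows; each row is the pose to reach, as a shift and turn from the pose commanded when the call began, along the tool's axes at that moment; what a row does not reach only later rows make up. A row lasts 1/8 s, in which the tool goes at most 62.5 mm and 10.7 degrees, less where a joint would pass 70% of its speed; a pose out of reach is approached as far as the arm can. A call with a gripper value outside its range is refused whole. The fingers move at their own pace and stop on an object; the grip force is fixed at half the most. Time passes only in rows, so rows that repeat a pose let the fingers close. It gives the time, the measured TCP pose, the force and the opening at its end, in the units of the state.
- arm.read_state(): the state, without advancing time (a new reading comes with each control period).
- arm.get_image(name): name is "side" or "top" or "wrist"; returns (picture, depth): 384x512x3 uint8, blue, green, red; 384x512 float32, mm along the optical axis (not along the pixel's ray), 0 where there is no reading.
- arm.get_calibration(name): a dict with "camera_matrix" (3x3 intrinsics, pixels), "R" (3x3) and "t" (3): a world point X has camera coordinates R X + t. Camera axes: x right, y down, z forward; pixel columns grow to the right and rows downward; lengths in mm; the calibration is good to about 2 mm. A picture is of the moment at which its call begins: read the wrist's pose just before it. get_calibration takes no time and is no camera call; for the wrist camera it gives the pose at the moment of the call.
- arm.job_done(): hands the job in, once; it reports no verdict.
The state is a dict: "clock": time; "joints": joint angles; "joint_vel": joint speeds; "joint_efforts": joint torques, N m; "position": TCP position; "ee_rot": TCP orientation; "contact_force": force on the tool from outside, world axes, zero at the start; "wrist_torque": the same for the moment, N m; "gripper_width": finger opening in mm.
Only numpy, scipy, OpenCV 4.12 (cv2) and the standard library are available. Lean on these libraries where they do the work, as an engineer would, in place of code of your own. Each camera call takes 0.05 s, during which the arm holds its last target. There are 200 camera calls.

## Working session

There is one attempt and no reset: what is moved stays moved. The work goes in short steps, Python scripts to look and compute and a tool call to move; the robot and the scene stay as the last step left them, time stands still between calls to the robot, and variables do not carry over. Pictures are saved under pics/ and viewed, about 8 in all and at most 12, crops included, and the job is handed in when it is done.

Besides the shell and the picture viewer there is one more tool, called after "Request:" by a JSON object that holds its "method" and its "body", one argument or row to a line. move_arm: Moves the arm, as the interface text tells. Its arguments: {"type":"object","properties":{"moves":{"type":"array","items":{"type":"object","properties":{"gripper":{"type":"number"},"xyz":{"type":"array","items":{"type":"number"}},"angular":{"type":"array","items":{"type":"number"}}}}}},"required":["moves"]}

```bash
mkdir -p pics; ls
cat > h.py <<'E'
import numpy as np, cv2
from bench import arm
def pts(name,d,cal=None):
    c=cal or arm.get_calibration(name);K=np.array(c["camera_matrix"]);R=np.array(c["R"]);t=np.array(c["t"])
    v,u=np.mgrid[:d.shape[0],:d.shape[1]]
    P=np.stack([(u-K[0,2])/K[0,0]*d,(v-K[1,2])/K[1,1]*d,d],-1)
    return (P-t)@R
def ray(name,u,v,z,cal=None):
    c=cal or arm.get_calibration(name);K=np.array(c["camera_matrix"]);R=np.array(c["R"]);t=np.array(c["t"])
    o=-R.T@t; r=R.T@np.linalg.solve(K,[u,v,1]); return o+r*(z-o[2])/r[2]
E
python3 - <<'E'
from h import *
for n in("top","side"):
    im,d=arm.get_image(n); cv2.imwrite(f"pics/{n}0.png",im); np.save(f"{n}_d.npy",d); cv2.imwrite(f"{n}.png",im)
    c=arm.get_calibration(n); print(n,-np.array(c["R"]).T@c["t"],np.array(c["R"])[2])
    cv2.imwrite(f"pics/{n}0.png",cv2.resize(im,(800,600)))
print(arm.read_state())
E
```

```text
pics
top [ 379.48355375  -97.6647088  1305.35533584] [ 0.10879188  0.00140707 -0.99406355]
side [  46.19364003 -827.94332411  964.41751055] [ 0.39324598  0.60633434 -0.69117021]
{'clock': 0.1, 'joints': array([ 1.54959101e+00,  3.85473276e-01,  6.77292885e-03, -4.56528086e-04,
       -1.19407085e+00, -2.58604711e-01]), 'joint_vel': array([-6.89720046e-05,  8.70454677e-05,  2.60538830e-03,  1.77098087e-03,
       -6.12971141e-04, -9.55402729e-04]), 'joint_efforts': array([-1.22174301e-04, -3.93317270e+01,  1.88930798e+01,  4.19789851e+00,
       -2.59839479e-03,  4.22852708e-06]), 'position': array([172.43839958, 600.17858127, 230.33575791]), 'ee_rot': array([ 9.90216998e-01, -1.39532348e-01, -9.37475619e-05,  1.00561365e-03]), 'contact_force': array([-0.11802902,  0.06290767, -0.47115164]), 'wrist_torque': array([-0.03187324, -0.00276496,  0.01893872]), 'gripper_width': 85.21851001337411}
```

View pics/top0.png

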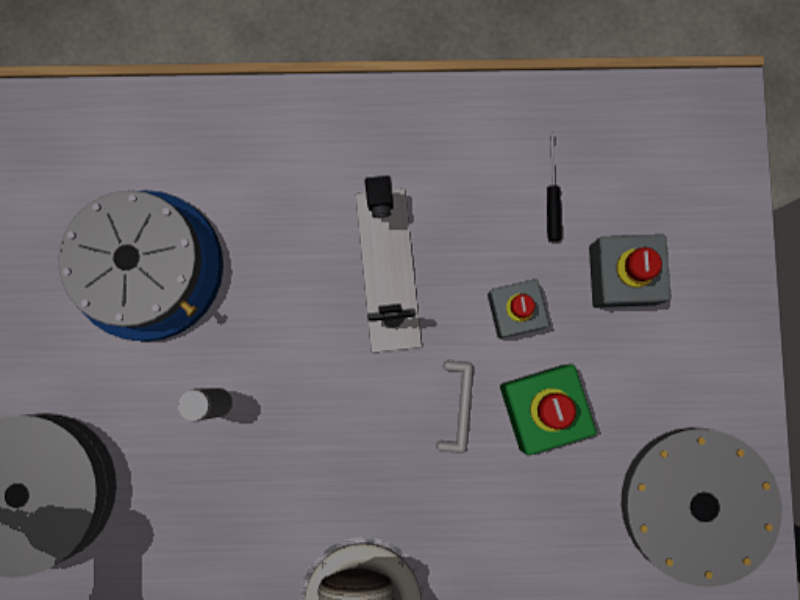

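View pics/side0.png

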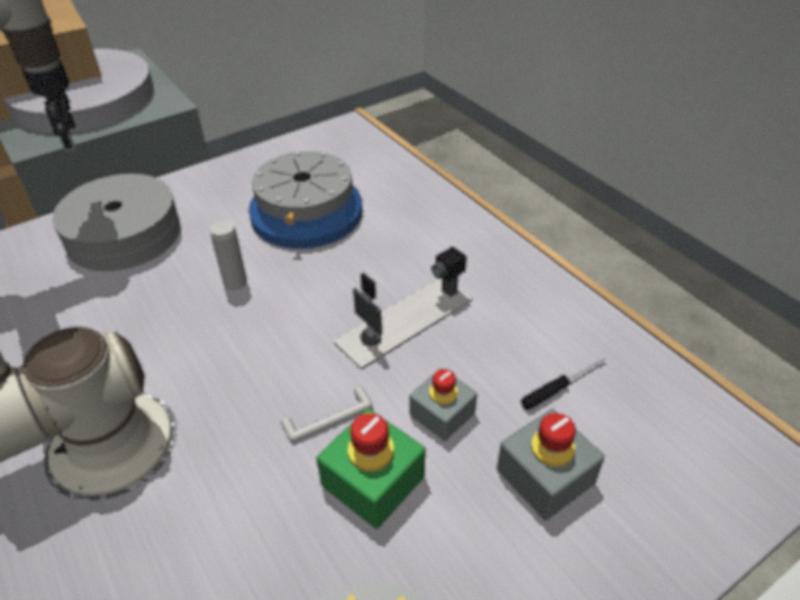

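Top view (800x600 px): the possible stop buttons are the small grey box (522,306), the large grey box (645,263) and the green box (557,410). Not green, and the smaller of the grey ones, gives (522,306). The mirror fin is at about (391,312), the lens at (379,205) and the brass pin at (188,309) on the blue head. The side view agrees.

```bash
cat > m.py <<'E'
from h import *
for n in("top","side"):
    im=cv2.imread(n+".png"); d=np.load(n+"_d.npy"); P=pts(n,d); hsv=cv2.cvtColor(im,cv2.COLOR_BGR2HSV)
    H,S,V=[hsv[...,i].astype(int) for i in range(3)]
    for nm,m in(("red",((H<6)|(H>174))&(S>150)&(V>80)),("brass",(H>8)&(H<32)&(S>110)&(V>70)),("dark",(V<60)&(S<90)&(P[...,2]>40)&(d>0))):
        k,l,st,ce=cv2.connectedComponentsWithStats(m.astype(np.uint8))
        for i in range(1,k):
            if st[i,4]<12: continue
            q=P[(l==i)&(d>0)]
            if len(q)==0: continue
            zt=np.percentile(q[:,2],95); qt=q[q[:,2]>zt-6]
            print(n,nm,ce[i].round(1),st[i,4],"med",np.median(q,0).round(0),"ztop",zt.round(0),"topmean",qt.mean(0).round(1), "ext",np.ptp(qt,0).round(0))
E
python3 m.py
python3 - <<'E'
import cv2,numpy as np
t=cv2.imread('top.png');s=cv2.imread('side.png')
a=cv2.resize(t[105:235,220:380],(800,650))[:600]
cv2.imwrite('pics/crop1.png',a)
E
```

```text
top red [412.5 168.3] 282 med [ 562. -467.  142.] ztop 146.0 topmean [ 561.9 -469.9  142.8] ext [49. 49.  9.]
top red [334.4 195.3] 135 med [ 500. -275.  105.] ztop 108.0 topmean [ 499.7 -276.9  105.4] ext [36. 34.  7.]
top red [356.3 263.1] 340 med [ 328. -317.  151.] ztop 155.0 topmean [ 328.8 -319.2  152.1] ext [51. 51.  8.]
top brass [245.2  41.8] 2808 med [959. -46.   6.] ztop 10.0 topmean [959.  -74.5   7.1] ext [  20. 1414.   10.]
top brass [401.8 173.6] 165 med [ 552. -453.   90.] ztop 95.0 topmean [ 557.3 -456.3   92.8] ext [64. 57. 49.]
top brass [329.4 198.7] 79 med [ 488. -264.   67.] ztop 100.0 topmean [ 507.4 -272.8  100.9] ext [35. 30.  8.]
top brass [119.5 196.6] 45 med [506. 282.  92.] ztop 96.0 topmean [504.8 280.5  93.2] ext [21. 24.  9.]
top brass [347. 260.] 161 med [ 339. -300.   97.] ztop 145.0 topmean [ 355.6 -324.8  146.8] ext [ 5. 23.  9.]
top brass [448.5 281.7] 14 med [ 270. -582.   44.] ztop 47.0 topmean [ 270.8 -581.6   44.1] ext [ 8. 10.  6.]
top brass [424.6 290.2] 16 med [ 250. -517.   45.] ztop 48.0 topmean [ 249.9 -516.4   45.4] ext [11.  9.  5.]
to
[... 5793 characters left out ...]
 91.] ztop 116.0 topmean [481.7 -68.9 114. ] ext [ 9. 71.  9.]
side dark [ 32.1 217.9] 147 med [ -9.  28. 237.] ztop 241.0 topmean [ -6.2  25.9 238.7] ext [57. 26.  7.]
side dark [ 87.7 236.4] 63 med [ 81. -39. 175.] ztop 192.0 topmean [ 83.  -25.8 191. ] ext [ 5. 22. 10.]
side dark [  2.9 239. ] 35 med [-81.   7. 229.] ztop 235.0 topmean [-83.    5.5 231.6] ext [13. 25.  7.]
side dark [ 71.4 273.7] 117 med [ 17. -55.  92.] ztop 96.0 topmean [  4.8 -53.4  93.4] ext [108.  41.   8.]
side dark [ 38.8 287.4] 25 med [-71.  -5.  45.] ztop 50.0 topmean [-71.1  -4.5  46.4] ext [13. 10.  7.]
side dark [345.9 319.2] 29 med [ 502. -513.   49.] ztop 57.0 topmean [ 502.2 -516.3   56.3] ext [ 3. 25. 17.]
```

View pics/crop1.png

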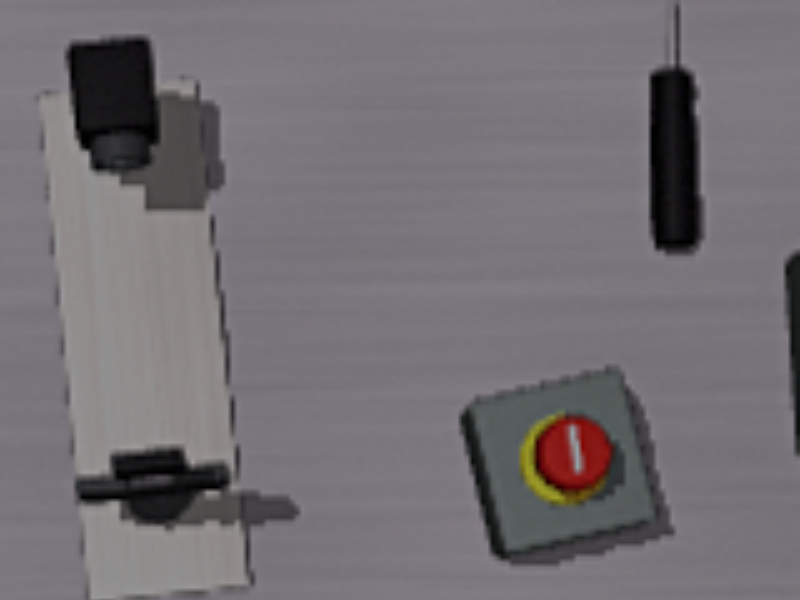

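The crop shows the chosen button: red with a white bar, at crop (573,450) on the small grey box. To its left are the mirror with its fin (150,465) and the camera (115,90). I measure stop_top ≈ (497,-279,104), fin ≈ (490,-61), lens box ≈ (692,-42) and pin ≈ (502,280). I'm moving now, with the fingers shutting for the push.

Request:
{"method": "move_arm", "body": {
  "moves": [
    {"gripper":-1,"xyz":[39,35.5,-4],"angular":[0,0,0]},
    {"gripper":-1,"xyz":[39,35.5,-4],"angular":[0,0,0]},
    {"gripper":-1,"xyz":[39,35.5,-4],"angular":[0,0,0]},
    {"gripper":-1,"xyz":[39,35.5,-4],"angular":[0,0,0]},
    {"gripper":-1,"xyz":[39,35.5,-4],"angular":[0,0,0]},
    {"gripper":-1,"xyz":[39,35.5,-4],"angular":[0,0,0]},
    {"gripper":-1,"xyz":[39,35.5,-4],"angular":[0,0,0]},
    {"gripper":-1,"xyz":[39,35.5,-4],"angular":[0,0,0]},
    {"gripper":-1,"xyz":[39,35.5,-4],"angular":[0,0,0]},
    {"gripper":-1,"xyz":[39,35.5,-4],"angular":[0,0,0]}
  ]
}}

```text
clock: 1.35
position: [449.8, 150.2, 271.0]
ee_rot: [0.99, -0.141, -0.0, 0.0]
contact_force: [-0.2, 0.3, -0.6]
gripper_width: 0.4
```

```bash
cat >> h.py <<'E'
from scipy.spatial.transform import Rotation as Ro
def go(*targets,phi=None):
    "tool-axes shift (cm) to world targets; phi: wanted angle of tool x in world"
    s=arm.read_state(); R=Ro.from_quat(s["ee_rot"]).as_matrix()
    ph=np.arctan2(R[1,0],R[0,0])
    print("t",round(s["clock"],2),"pos",s["position"].round(1),"phi",ph.round(3),"q",s["joints"].round(2),"tilt",R[:,2].round(3),"F",s["contact_force"].round(1),"T",s["wrist_torque"].round(2),"w",round(s["gripper_width"],1))
    for t in targets: print("->",t,(R.T@(np.array(t)-s["position"])/10).round(2))
    if phi is not None: print("wz",round(ph-phi,3))
E
python3 -c "
from h import *
go((497,-279,230))"
```

```text
t 1.35 pos [449.8 150.2 271. ] phi -0.284 q [ 0.67  0.1  -0.28 -0.   -1.2   0.62] tilt [-0.001 -0.    -1.   ] F [-0.2  0.3 -0.6] T [-0.01  0.06  0.03] w 0.4
-> (497, -279, 230) [16.55 39.89  4.11]
```

Request:
{"method": "move_arm", "body": {
  "moves": [
    {"gripper":-1,"xyz":[16.5,39.9,4.1],"angular":[0,0,0]},
    {"gripper":-1,"xyz":[16.5,39.9,4.1],"angular":[0,0,0]},
    {"gripper":-1,"xyz":[16.5,39.9,4.1],"angular":[0,0,0]},
    {"gripper":-1,"xyz":[16.5,39.9,4.1],"angular":[0,0,0]},
    {"gripper":-1,"xyz":[16.5,39.9,4.1],"angular":[0,0,0]},
    {"gripper":-1,"xyz":[16.5,39.9,4.1],"angular":[0,0,0]},
    {"gripper":-1,"xyz":[16.5,39.9,4.1],"angular":[0,0,0]},
    {"gripper":-1,"xyz":[16.5,39.9,4.1],"angular":[0,0,0]},
    {"gripper":-1,"xyz":[16.5,39.9,4.1],"angular":[0,0,0]},
    {"gripper":-1,"xyz":[16.5,39.9,4.1],"angular":[0,0,0]}
  ]
}}

```text
clock: 2.6
position: [498.1, -275.7, 230.6]
ee_rot: [0.99, -0.138, 0.0, -0.0]
contact_force: [0.2, 0.1, 0.4]
gripper_width: -0.1
```

```bash
python3 -c "
from h import *
go((497,-279,230))
c=arm.get_calibration('wrist'); im,d=arm.get_image('wrist'); P=pts('wrist',d,c)
cv2.imwrite('pics/w1.png',im)
h=cv2.cvtColor(im,cv2.COLOR_BGR2HSV); H,S,V=[h[...,i].astype(int) for i in range(3)]
m=(((H<6)|(H>174))&(S>150)&(V>60)).astype(np.uint8)
for k in cv2.findContours(m,0,2)[0]:
  if cv2.contourArea(k)<200: continue
  (u,v),r=cv2.minEnclosingCircle(k); e=cv2.fitEllipse(k); mm=np.zeros_like(m); cv2.drawContours(mm,[k],-1,1,-1)
  q=P[(mm>0)&(d>0)]; zt=np.percentile(q[:,2],90); qt=q[q[:,2]>zt-4]
  print(u,v,r,e,zt,qt.mean(0),(qt.min(0)+qt.max(0))/2,np.ptp(qt,axis=0),ray('wrist',u,v,104,c))
"
```

```text
t 2.6 pos [ 498.1 -275.7  230.6] phi -0.277 q [-0.22  0.29 -0.13 -0.   -1.15  1.51] tilt [ 0.  0. -1.] F [0.2 0.1 0.4] T [0.05 0.03 0.07] w -0.1
-> (497, -279, 230) [-0.01  0.35  0.06]
253.0142822265625 184.5 18.187034606933594 ((253.41700744628906, 184.7242431640625), (34.00844955444336, 35.14973831176758), 45.47841262817383) 104.36872981521569 [ 501.12612914 -277.31070837  103.33699384] [ 500.78780135 -277.10218928  103.1100247 ] [36.46881116 35.5439528   5.46693078] [ 501.83476066 -277.21627483  104.        ]
462.0 58.5 47.4369010925293 ((462.29486083984375, 58.0365104675293), (66.96438598632812, 94.07415771484375), 59.032833099365234) 142.031167686309 [ 563.50997505 -468.11823699  140.99607517] [ 562.81826271 -469.04621434  141.02519128] [51.10437261 49.92959324  5.98029966] [ 562.17899796 -487.0699107   104.        ]
```

View pics/w1.png

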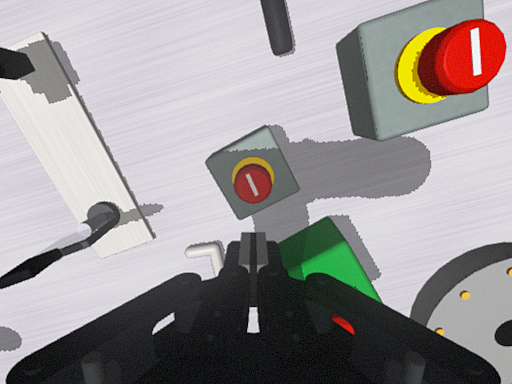

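The wrist view shows the small grey-box button at (253,184) and the large grey one, not wanted, at (462,58). The centre is at about (501,-277,104). Next I lower to just above it, push down and let it rise.

Request:
{"method": "move_arm", "body": {
  "moves": [
    {"gripper":-1,"xyz":[0.27,0.06,6],"angular":[0,0,0]},
    {"gripper":-1,"xyz":[0.27,0.06,12],"angular":[0,0,0]},
    {"gripper":-1,"xyz":[0.27,0.06,12.4],"angular":[0,0,0]},
    {"gripper":-1,"xyz":[0.27,0.06,12.6],"angular":[0,0,0]},
    {"gripper":-1,"xyz":[0.27,0.06,12.9],"angular":[0,0,0]},
    {"gripper":-1,"xyz":[0.27,0.06,13.1],"angular":[0,0,0]},
    {"gripper":-1,"xyz":[0.27,0.06,13.3],"angular":[0,0,0]},
    {"gripper":-1,"xyz":[0.27,0.06,13.3],"angular":[0,0,0]}
  ]
}}

```text
clock: 3.65
position: [501.5, -279.0, 98.3]
ee_rot: [0.99, -0.139, 0.002, 0.0]
contact_force: [2.5, -0.5, 3.0]
gripper_width: -0.1
```

```bash
python3 -c "
from h import *
go()"
```

```text
t 3.65 pos [ 501.5 -279.    98.3] phi -0.279 q [-0.23  0.43 -0.3   0.   -0.84  1.52] tilt [ 0.003 -0.001 -1.   ] F [ 2.5 -0.5  3. ] T [ 0.   -0.61  0.  ] w -0.1
```

Request:
{"method": "move_arm", "body": {
  "moves": [
    {"gripper":-1,"xyz":[0,0,0.2],"angular":[0,0,0]},
    {"gripper":-1,"xyz":[0,0,0.4],"angular":[0,0,0]},
    {"gripper":-1,"xyz":[0,0,0.5],"angular":[0,0,0]},
    {"gripper":-1,"xyz":[0,0,0.5],"angular":[0,0,0]}
  ]
}}

```text
clock: 4.15
position: [501.6, -279.2, 95.7]
ee_rot: [0.99, -0.139, 0.002, 0.001]
contact_force: [-1.2, 4.2, 17.1]
gripper_width: 0.0
```

```bash
python3 -c "
from h import *
go()"
```

```text
t 4.15 pos [ 501.6 -279.2   95.7] phi -0.278 q [-0.22  0.43 -0.3   0.   -0.84  1.52] tilt [ 0.003 -0.002 -1.   ] F [-1.2  4.2 17.1] T [0.98 0.4  0.01] w 0.0
```

It bottomed out: 17 N at z 95.7, about 8 mm of travel. Next I lift and open.

Request:
{"method": "move_arm", "body": {
  "moves": [
    {"gripper":-1,"xyz":[0,0,-0.5],"angular":[0,0,0]},
    {"gripper":-1,"xyz":[0,0,-1.2],"angular":[0,0,0]},
    {"gripper":1,"xyz":[0,0,-5],"angular":[0,0,0]},
    {"gripper":1,"xyz":[0,0,-5],"angular":[0,0,0]},
    {"gripper":1,"xyz":[0,0,-5],"angular":[0,0,0]},
    {"gripper":1,"xyz":[0,0,-5],"angular":[0,0,0]},
    {"gripper":1,"xyz":[0,0,-5],"angular":[0,0,0]},
    {"gripper":1,"xyz":[0,0,-5],"angular":[0,0,0]}
  ]
}}

```text
clock: 5.15
position: [499.9, -278.5, 141.8]
ee_rot: [0.99, -0.139, -0.001, -0.0]
contact_force: [-0.6, 1.1, 0.2]
gripper_width: 85.3
```

```bash
python3 -c "
from h import *
go((501,-277.3,75))"
```

```text
t 5.15 pos [ 499.9 -278.5  141.8] phi -0.28 q [-0.23  0.38 -0.25 -0.   -0.95  1.52] tilt [-0.001  0.    -1.   ] F [-0.6  1.1  0.2] T [-0.05 -0.02  0.02] w 85.3
-> (501, -277.3, 75) [ 0.08 -0.14  6.68]
```

Request:
{"method": "move_arm", "body": {
  "moves": [
    {"gripper":1,"xyz":[0.08,-0.14,3],"angular":[0,0,0]},
    {"gripper":1,"xyz":[0.08,-0.14,5.5],"angular":[0,0,0]},
    {"gripper":1,"xyz":[0.08,-0.14,6.6],"angular":[0,0,0]},
    {"gripper":1,"xyz":[0.08,-0.14,6.6],"angular":[0,0,0]},
    {"gripper":-1,"xyz":[0.08,-0.14,6.6],"angular":[0,0,0]},
    {"gripper":-1,"xyz":[0.08,-0.14,6.6],"angular":[0,0,0]},
    {"gripper":-1,"xyz":[0.08,-0.14,6.6],"angular":[0,0,0]},
    {"gripper":-1,"xyz":[0.08,-0.14,6.6],"angular":[0,0,0]},
    {"gripper":-1,"xyz":[0.08,-0.14,6.6],"angular":[0,0,0]}
  ]
}}

```text
clock: 6.28
position: [502.0, -276.9, 76.7]
ee_rot: [0.99, -0.139, 0.001, -0.0]
contact_force: [1.8, 5.4, 2.4]
gripper_width: 37.4
```

```bash
python3 -c "
from h import *
go((501,-277.3,75))"
```

```text
t 6.28 pos [ 502.  -276.9   76.7] phi -0.28 q [-0.22  0.45 -0.32 -0.   -0.8   1.51] tilt [ 0.002  0.    -1.   ] F [1.8 5.4 2.4] T [ 1.28 -0.36 -0.01] w 37.4
-> (501, -277.3, 75) [-0.09  0.07  0.17]
```

Request:
{"method": "move_arm", "body": {
  "moves": [
    {"gripper":-1,"xyz":[-0.02,-0.1,-0.1],"angular":[0,0,0]},
    {"gripper":-1,"xyz":[-0.02,-0.1,-0.1],"angular":[0,0,0.15]},
    {"gripper":-1,"xyz":[-0.02,-0.1,-0.1],"angular":[0,0,0.3]},
    {"gripper":-1,"xyz":[-0.02,-0.1,-0.1],"angular":[0,0,0.45]},
    {"gripper":-1,"xyz":[-0.02,-0.1,-0.1],"angular":[0,0,0.6]},
    {"gripper":-1,"xyz":[-0.02,-0.1,-0.1],"angular":[0,0,0.75]},
    {"gripper":-1,"xyz":[-0.02,-0.1,-0.1],"angular":[0,0,0.8]},
    {"gripper":-1,"xyz":[-0.02,-0.1,-0.1],"angular":[0,0,0.8]}
  ]
}}

```text
clock: 7.28
position: [500.8, -277.9, 77.6]
ee_rot: [0.858, -0.514, -0.0, 0.001]
contact_force: [-2.0, -5.2, 0.9]
gripper_width: 37.9
```

```bash
python3 -c "
from h import *
go((501,-277.3,75))"
```

```text
t 7.28 pos [ 500.8 -277.9   77.6] phi -1.079 q [-0.22  0.45 -0.32  0.   -0.8   0.71] tilt [-0.001 -0.002 -1.   ] F [-2.  -5.2  0.9] T [-1.86  0.54 -0.02] w 37.9
-> (501, -277.3, 75) [-0.04 -0.04  0.26]
```

Request:
{"method": "move_arm", "body": {
  "moves": [
    {"gripper":-1,"xyz":[0,0,0],"angular":[0,0,0.08]},
    {"gripper":-1,"xyz":[0,0,0],"angular":[0,0,0.16]},
    {"gripper":-1,"xyz":[0,0,0],"angular":[0,0,0.22]},
    {"gripper":-1,"xyz":[0,0,0],"angular":[0,0,0.24]},
    {"gripper":-1,"xyz":[0,0,0],"angular":[0,0,0.24]}
  ]
}}

```text
clock: 7.9
position: [500.2, -277.3, 77.3]
ee_rot: [0.79, -0.613, -0.001, 0.001]
contact_force: [-2.7, -5.2, -0.6]
gripper_width: 38.2
```

```bash
python3 -c "
from h import *
go((501,-277.3,75))"
```

```text
t 7.9 pos [ 500.2 -277.3   77.3] phi -1.319 q [-0.22  0.45 -0.32  0.   -0.8   0.47] tilt [-0.002 -0.001 -1.   ] F [-2.7 -5.2 -0.6] T [-1.49  0.86  0.24] w 38.2
-> (501, -277.3, 75) [ 0.02 -0.08  0.23]
```

The torque rose to +0.24 N m after a 1.04 rad turn, so it's at the end stop. I release, rise and check.

Request:
{"method": "move_arm", "body": {
  "moves": [
    {"gripper":1,"xyz":[0,0,0],"angular":[0,0,0.24]},
    {"gripper":1,"xyz":[0,0,0],"angular":[0,0,0.24]},
    {"gripper":1,"xyz":[0,0,0],"angular":[0,0,0.24]},
    {"gripper":1,"xyz":[0,0,0],"angular":[0,0,0.24]},
    {"gripper":1,"xyz":[0,0,-5],"angular":[0,0,0.24]},
    {"gripper":1,"xyz":[0,0,-10],"angular":[0,0,0.24]},
    {"gripper":1,"xyz":[0,0,-15],"angular":[0,0,0.24]},
    {"gripper":1,"xyz":[0,0,-18],"angular":[0,0,0.24]}
  ]
}}

```text
clock: 8.9
position: [502.1, -276.6, 260.5]
ee_rot: [0.711, -0.703, 0.002, -0.001]
contact_force: [0.3, 0.6, -0.4]
gripper_width: 85.1
```

```bash
python3 -c "
from h import *
go((465,-59,250),phi=-1.48)"
```

```text
t 8.9 pos [ 502.1 -276.6  260.5] phi -1.559 q [-0.22  0.28 -0.08  0.   -1.21  0.23] tilt [ 0.004 -0.001 -1.   ] F [ 0.3  0.6 -0.4] T [ 0.03 -0.02  0.03] w 85.1
-> (465, -59, 250) [-21.81   3.45   1.01]
wz -0.079
```

Request:
{"method": "move_arm", "body": {
  "moves": [
    {"gripper":1,"xyz":[-21.8,1,-4],"angular":[0,0,-0.08]},
    {"gripper":1,"xyz":[-21.8,1,-4],"angular":[0,0,-0.08]},
    {"gripper":1,"xyz":[-21.8,1,-4],"angular":[0,0,-0.08]},
    {"gripper":1,"xyz":[-21.8,1,-4],"angular":[0,0,-0.08]},
    {"gripper":1,"xyz":[-21.8,1,-4],"angular":[0,0,-0.08]},
    {"gripper":1,"xyz":[-21.8,1,-4],"angular":[0,0,-0.08]}
  ]
}}

```text
clock: 9.65
position: [488.8, -58.7, 297.1]
ee_rot: [0.739, -0.674, -0.0, 0.0]
contact_force: [0.1, 0.4, -0.1]
gripper_width: 85.7
```

```bash
python3 -c "
from h import *
go((492,-59,129),phi=-1.48)
c=arm.get_calibration('wrist'); im,d=arm.get_image('wrist'); P=pts('wrist',d,c); np.savez('w2.npz',d=d,P=P,**c)
cv2.imwrite('pics/w2.png',im)
t,dt=arm.get_image('top'); np.save('top_d2.npy',dt); cv2.imwrite('top2.png',t)
def bar(im):
  h=cv2.cvtColor(im,cv2.COLOR_BGR2HSV)[180:215,318:350]; m=(h[...,1]<110)&(h[...,2]>130)
  return m.astype(np.uint8)
a=cv2.imread('top.png')[175:220,310:360]; b=t[175:220,310:360]
tt=np.hstack([cv2.resize(a,(400,360),interpolation=2),cv2.resize(b,(400,360),interpolation=2)])
cv2.imwrite('pics/bar.png',tt)
h=cv2.cvtColor(im,cv2.COLOR_BGR2HSV); 
k,l,st,ce=cv2.connectedComponentsWithStats(((d>0)&(P[...,2]>140)&(P[...,2]<180)&(abs(P[...,0]-492)<50)&(abs(P[...,1]+59)<50)).astype(np.uint8))
for i in range(1,k):
  if st[i,4]>60:
    q=P[l==i]; q=q[q[:,2]>158]
    if len(q)<30: continue
    r=cv2.minAreaRect(q[:,:2].astype(np.float32)); print(st[i],q.mean(0),r)
"
```

```text
t 9.65 pos [488.8 -58.7 297.1] phi -1.479 q [ 0.21  0.11 -0.19 -0.   -1.27 -0.12] tilt [-0.  0. -1.] F [ 0.1  0.4 -0.1] T [-0.01  0.01 -0.02] w 85.7
-> (492, -59, 129) [ 0.06 -0.32 16.81]
wz 0.001
[245 166   9  38 338] [493.33222011 -59.14313741 165.07750811] ((493.2842712402344, -58.234657287597656), (8.41669750213623, 35.974708557128906), 5.158504486083984)
```

View pics/w2.png

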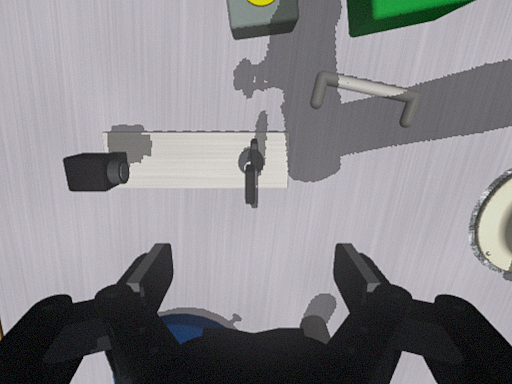

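View pics/bar.png

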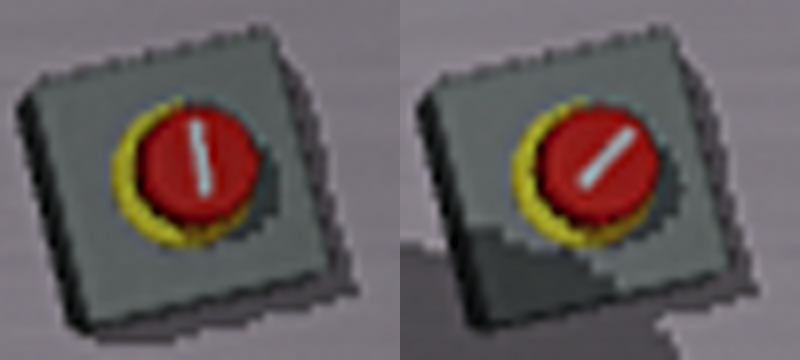

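The wrist view shows the fin at about (250,172), thin along the plate, with the lens at (122,170). The button bar turned about 51° (0.88 rad) clockwise from its slightly offset start, so it should be at the stop. Fin: (493.3,-58.7), normal 0.090 rad. Next I refine the pin and lens.

Run:
```python
from h import *
C=np.array([589.,381.5])
for n,f,df,uv in(("top","top2.png","top_d2.npy",(119.5,196.6)),("side","side.png","side_d.npy",(185.3,139))):
    im=cv2.imread(f); d=np.load(df); P=pts(n,d); h=cv2.cvtColor(im,cv2.COLOR_BGR2HSV); H,S,V=[h[...,i].astype(int) for i in range(3)]
    m=(H>8)&(H<32)&(S>90)&(V>60)&(d>0)
    v,u=np.mgrid[:384,:512]; m&=(abs(u-uv[0])<14)&(abs(v-uv[1])<14)
    q=P[m]; w=q[:,:2]-C; a=np.array([504,281])-C; a/=np.linalg.norm(a); b=np.array([-a[1],a[0]])
    r=w@a; s=w@b
    o=np.argsort(r)
    print(n,len(q)); print(np.c_[r,s,q[:,2]][o].round(0).astype(int).tolist())
# lens & plate from top and wrist
w=np.load("w2.npz"); P=w["P"];d=w["d"]
dark=(P[...,2]>100)&(P[...,2]<112)&(d>0)&(P[...,0]>630)&(abs(P[...,1]+42)<60)
q=P[dark]; print("wrist box",q.mean(0),cv2.minAreaRect(q[:,:2].astype(np.float32)))
d=np.load("top_d2.npy");P=pts("top",d); q=P[(P[...,2]>100)&(P[...,2]<112)&(d>0)&(P[...,0]>660)&(abs(P[...,1]+42)<40)]
print("top box",q.mean(0),cv2.minAreaRect(q[:,:2].astype(np.float32)))
for n,im,PP in(("w",cv2.imread("pics/w2.png"),w["P"]),("t",cv2.imread("top.png"),pts("top",np.load("top_d.npy")))):
    V=cv2.cvtColor(im,cv2.COLOR_BGR2HSV); m=(V[...,2]>(150 if n=="t" else 205))&(V[...,1]<30)&(abs(PP[...,2]-10)<15)&(abs(PP[...,0]-560)<140)&(abs(PP[...,1]+50)<70)
    q=PP[m]; print(n,len(q),cv2.minAreaRect(q[:,:2].astype(np.float32)) if len(q) else "")
    if n=="t": print(im[165,250],im[165,300])
```

```text
top 0
[]
side 32
[[116, -3, 90], [117, -3, 87], [118, -14, 78], [119, 4, 85], [120, -5, 89], [120, -10, 84], [120, 2, 89], [121, 1, 86], [123, -1, 88], [125, 1, 80], [125, -4, 89], [126, -1, 85], [127, 3, 87], [133, -2, 90], [138, -4, 94], [138, -1, 90], [138, -2, 86], [139, 6, 87], [141, -4, 88], [141, -2, 79], [141, -5, 84], [141, -5, 80], [141, -1, 84], [143, 6, 85], [143, -8, 85], [143, -3, 94], [143, 3, 90], [144, 3, 86], [144, -6, 95], [144, 4, 95], [146, 3, 84], [146, -6, 92]]
wrist box [693.9786627  -41.21927652 105.69864358] ((689.7948608398438, -40.69189453125), (63.99910354614258, 42.958290100097656), 5.254962921142578)
top box [694.60135152 -40.45578422 106.75167365] ((691.2041625976562, -40.53816223144531), (61.96431350708008, 43.846717834472656), 5.5801801681518555)
w 5195 ((568.3778076171875, -50.61053466796875), (268.38494873046875, 86.77616119384766), 5.265408992767334)
t 74 ((568.4873046875, -51.38690948486328), (266.4342346191406, 84.9912109375), 5.383309841156006)
[137 138 143] [126 119 124]
```

Run:
```python
from h import *
im=cv2.imread("top.png"); d=np.load("top_d.npy"); P=pts("top",d); h=cv2.cvtColor(im,cv2.COLOR_BGR2HSV); H,S,V=[h[...,i].astype(int) for i in range(3)]
# mould centre: hub
C=np.array([589.4,380.8]); a=np.array([504,281])-C; a/=np.linalg.norm(a); b=np.array([-a[1],a[0]])
v,u=np.mgrid[:384,:512]; m=(H>8)&(H<32)&(S>90)&(V>60)&(d>0)&(abs(u-119.5)<14)&(abs(v-196.6)<14)
q=P[m]; r=(q[:,:2]-C)@a; s=(q[:,:2]-C)@b; o=np.argsort(r); print(np.c_[r,s,q[:,2]][o].round(0).astype(int).tolist())
sel=r>135; print(q[sel].mean(0), C+141*a+b*s[sel].mean())
```

```text
[[110, -10, 53], [112, -11, 48], [115, -11, 45], [116, 1, 91], [116, -3, 92], [118, -5, 91], [118, -1, 90], [119, -12, 44], [119, -3, 88], [120, 3, 95], [120, 4, 89], [122, 1, 95], [122, 6, 90], [122, -1, 93], [123, 3, 93], [124, -3, 92], [124, 0, 91], [124, 4, 91], [125, 5, 87], [126, -2, 91], [126, -4, 88], [127, 3, 88], [127, 3, 95], [129, 0, 94], [129, -2, 91], [130, 6, 92], [131, 0, 88], [131, 2, 94], [131, -4, 92], [132, 3, 90], [132, -3, 88], [135, -4, 91], [135, 6, 97], [136, 3, 92], [136, 0, 94], [136, 3, 100], [137, -6, 93], [138, 8, 97], [138, 1, 93], [138, 5, 92], [138, -2, 96], [138, 9, 93], [139, -8, 93], [139, -1, 92], [139, 3, 91], [140, -4, 94], [140, 7, 93], [140, -6, 90]]
[500.52353399 275.20858389  93.74587306] [498.58083846 272.93831442]
```

Request:
{"method": "move_arm", "body": {
  "moves": [
    {"gripper":1,"xyz":[0.04,-0.45,5],"angular":[0,0,0]},
    {"gripper":1,"xyz":[0.04,-0.45,10],"angular":[0,0,0]},
    {"gripper":1,"xyz":[0.04,-0.45,14],"angular":[0,0,0]},
    {"gripper":1,"xyz":[0.04,-0.45,16.5],"angular":[0,0,0]},
    {"gripper":1,"xyz":[0.04,-0.45,16.5],"angular":[0,0,0]},
    {"gripper":1,"xyz":[0.04,-0.45,16.5],"angular":[0,0,0]}
  ]
}}

```text
clock: 10.5
position: [494.5, -59.1, 133.2]
ee_rot: [0.738, -0.674, 0.001, -0.0]
contact_force: [0.4, -0.1, 0.9]
gripper_width: 85.2
```

```bash
python3 -c "
from h import *
go((493.3,-58.7,131),phi=-1.4803)"
```

```text
t 10.5 pos [494.5 -59.1 133.2] phi -1.48 q [ 0.21  0.27 -0.44  0.   -0.86 -0.12] tilt [ 0.002 -0.    -1.   ] F [ 0.4 -0.1  0.9] T [-0.01  0.02 -0.01] w 85.2
-> (493.3, -58.7, 131) [-0.05  0.11  0.22]
wz -0.0
```

Request:
{"method": "move_arm", "body": {
  "moves": [
    {"gripper":1,"xyz":[-0.05,0.1,0.1],"angular":[0,0,0]},
    {"gripper":-1,"xyz":[-0.05,0.1,0.1],"angular":[0,0,0]},
    {"gripper":-1,"xyz":[-0.05,0.1,0.1],"angular":[0,0,0]},
    {"gripper":-1,"xyz":[-0.05,0.1,0.1],"angular":[0,0,0]},
    {"gripper":-1,"xyz":[-0.05,0.1,0.1],"angular":[0,0,0]},
    {"gripper":-1,"xyz":[-0.05,0.1,0.1],"angular":[0,0,0]},
    {"gripper":-1,"xyz":[-0.05,0.1,0.1],"angular":[0,0,0]},
    {"gripper":-1,"xyz":[-0.05,0.1,0.1],"angular":[0,0,0]},
    {"gripper":-1,"xyz":[-0.05,0.1,0.1],"angular":[0,0,0]}
  ]
}}

```text
clock: 11.62
position: [492.4, -58.1, 131.5]
ee_rot: [0.739, -0.674, -0.0, 0.0]
contact_force: [-1.7, 0.8, 3.6]
gripper_width: 9.4
```

```bash
python3 -c "
from h import *
go((493.3,-58.7,131),phi=-0.7495)"
```

```text
t 11.62 pos [492.4 -58.1 131.5] phi -1.48 q [ 0.21  0.27 -0.44 -0.   -0.86 -0.12] tilt [-0.  0. -1.] F [-1.7  0.8  3.6] T [0.22 0.57 0.01] w 9.4
-> (493.3, -58.7, 131) [ 0.07 -0.08  0.05]
wz -0.73
```

The grip is on the fin (9.4 mm opening, low forces). Now I swivel it.

Request:
{"method": "move_arm", "body": {
  "moves": [
    {"gripper":-1,"xyz":[0.02,-0.03,0],"angular":[0,0,-0.1]},
    {"gripper":-1,"xyz":[0.02,-0.03,0],"angular":[0,0,-0.2]},
    {"gripper":-1,"xyz":[0.02,-0.03,0],"angular":[0,0,-0.3]},
    {"gripper":-1,"xyz":[0.02,-0.03,0],"angular":[0,0,-0.4]},
    {"gripper":-1,"xyz":[0.02,-0.03,0],"angular":[0,0,-0.5]},
    {"gripper":-1,"xyz":[0.02,-0.03,0],"angular":[0,0,-0.6]},
    {"gripper":-1,"xyz":[0.02,-0.03,0],"angular":[0,0,-0.68]},
    {"gripper":-1,"xyz":[0.02,-0.03,0],"angular":[0,0,-0.73]},
    {"gripper":-1,"xyz":[0.02,-0.03,0],"angular":[0,0,-0.73]},
    {"gripper":-1,"xyz":[0.02,-0.03,0],"angular":[0,0,-0.73]}
  ]
}}

```text
clock: 12.88
position: [493.0, -57.9, 131.5]
ee_rot: [0.93, -0.367, 0.0, -0.0]
contact_force: [-2.2, 3.9, 4.7]
gripper_width: 9.5
```

```bash
python3 -c "
from h import *
go((493.3,-58.7,131),phi=-0.7495)
c=arm.get_calibration('wrist'); im,d=arm.get_image('wrist'); P=pts('wrist',d,c); np.savez('w3.npz',d=d,P=P,**c)
cv2.imwrite('pics/w3.png',im)
s,ds=arm.get_image('side'); np.save('side_d3.npy',ds); cv2.imwrite('side3.png',s)
t,dt=arm.get_image('top')
# frame orientation from side depth: frame z 60..115
P=pts('side',ds); m=(ds>0)&(P[...,2]>65)&(P[...,2]<112)&(np.hypot(P[...,0]-493,P[...,1]+59)<44)&(s.max(2)<90)
q=P[m]; print(len(q)); l=cv2.fitLine(q[:,:2].astype(np.float32),cv2.DIST_HUBER,0,.01,.01).ravel(); print(l, 'normal angle',np.arctan2(l[0],-l[1]), np.ptp(q,axis=0))
a=cv2.resize(im,(400,300)); b=cv2.resize(s[100:280,120:360],(400,300)); c2=cv2.resize(t[90:290,40:380],(400,300)); b2=cv2.resize(s,(400,300))
cv2.imwrite('pics/all3.png',np.vstack([np.hstack([a,b]),np.hstack([c2,b2])]))
"
```

```text
t 12.88 pos [493.  -57.9 131.5] phi -0.751 q [ 0.21  0.27 -0.44 -0.   -0.86  0.61] tilt [ 0.001  0.001 -1.   ] F [-2.2  3.9  4.7] T [ 1.26  0.57 -0.17] w 9.5
-> (493.3, -58.7, 131) [0.07 0.04 0.05]
wz -0.001
294
[  0.7310988   -0.68227166 484.61417    -65.787506  ] normal angle 0.81993103 [55.93726617 54.51667052 46.58553609]
```

View pics/all3.png

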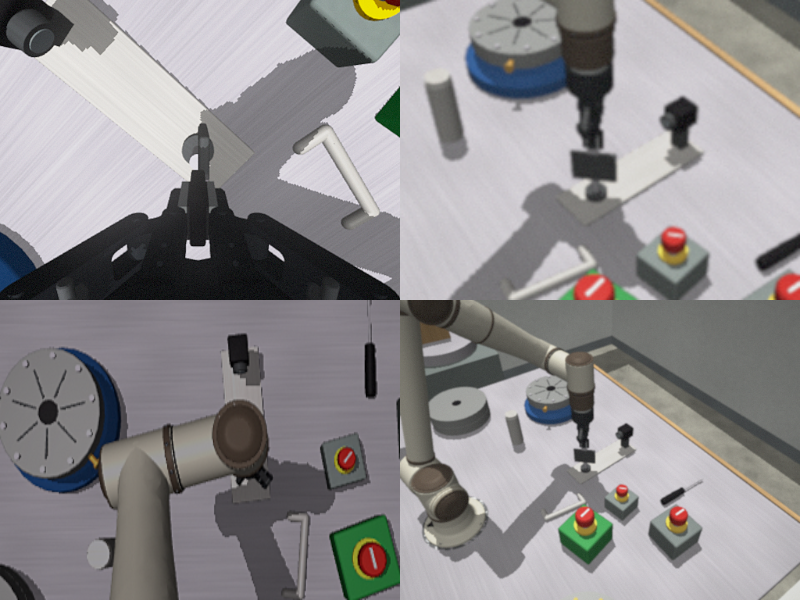

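Wrist, side and top crops: the fin is held, the mirror is turned, and the can, casting, screwdriver and mould look where they were. From the side depth the frame normal is 0.820 rad and the gripper gives 0.820. The target was 0.82. I'm handing in.

```bash
python3 -c "
from h import *
go(); print(arm.job_done())"
```

```text
t 13.03 pos [493.  -57.9 131.5] phi -0.75 q [ 0.21  0.27 -0.44 -0.   -0.86  0.61] tilt [ 0.001  0.001 -1.   ] F [-2.   4.7  4.7] T [ 1.45  0.59 -0.18] w 9.1
the job is handed in; nothing more can be done
None
```

The pre-start check is done and was handed in at 13 s, with the gripper still holding the mirror at its angle. I got no verdict back.

- **Stop button:** I used the button on the small grey box and pushed it until it bottomed out (17 N, about 8 mm of travel). I let it come up, then gripped the head and turned it clockwise to its end stop. The torque rose to 0.24 N m at the stop. In the top view the white bar turned about 0.88 rad, which puts the head at about 0.99 rad if the bar was aligned with the box at zero.
- **Slip on release:** while letting go of the head I mistakenly turned the gripper another 0.24 rad against the end stop. This seems harmless, since the later picture still shows the head at the stop.
- **Mirror:** I pinched the fin and swivelled it 0.73 rad anticlockwise. The gripper and the depth image of the frame both put the glass normal at 0.820 rad. The targets I worked out were 0.821 rad from the top view and 0.817 rad from the side view, so the line of sight should hit within about 3 mm of the pin.
- **Camera differences:** the side and top cameras disagree by about 5 mm in absolute position. I used the top and wrist values, which agreed with each other.
- **Bystanders:** the mould, spray can, screwdriver and casting looked unmoved in the last pictures. I checked this by eye and did not measure it.

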